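# Uncap a gas bottle of unknown thread hand

## Task

Unscrew the black protective cap from the valve of the gas bottle on the left so that the regulator can go on: the label is gone, and fuel gas has a left-hand thread while shielding gas has a right-hand one, so find out by trying, one way and the other, which way it loosens. Once it is unscrewed, lift it off and finish while still holding it in the gripper, upright above the valve with its rim a good 5 cm clear of the neck. Leave the bottle on the right capped and do not push the other things on the bench about.

Things in the scene. Friction and masses are not known exactly. Their poses are not given: they have to be found in the camera images.
- bottle_a: Grey steel gas bottle, 76 mm in diameter, fixed upright in a bolted stand (foot plate 110 x 110 x 6 mm). Origin on its axis at bench level, z up. Shoulder 116 to 146 mm up, brass hexagon (35 mm wide) to 157 mm, threaded neck (37 mm wide) to 189 mm. The two bottles look alike: one stands on the left (y above 0.2), the other on the right (y below 0.12).
- bottle_b: Grey steel gas bottle, 76 mm in diameter, fixed upright in a bolted stand (foot plate 110 x 110 x 6 mm). Origin on its axis at bench level, z up. Shoulder 116 to 146 mm up, brass hexagon (35 mm wide) to 157 mm, threaded neck (37 mm wide) to 189 mm. The two bottles look alike: one stands on the left (y above 0.2), the other on the right (y below 0.12).
- cap_a_mid (a point): Middle (on its axis, half-way up) of bottle_a's screw cap: round, ribbed black plastic, 47 mm in diameter, 28 mm tall (24 mm skirt, 4 mm head), about 50 g, screwed on. z = up through the head; x = along the low bar across its top, 34 x 5 mm, which shows how far it has turned. Screwed home this point is 179 mm above the bench (rim 165, head 193 mm), its x along bottle_a's x.
- cap_b_mid (a point): Middle (on its axis, half-way up) of bottle_b's screw cap: round, ribbed black plastic, 47 mm in diameter, 28 mm tall (24 mm skirt, 4 mm head), about 50 g, screwed on. z = up through the head; x = along the low bar across its top, 34 x 5 mm, which shows how far it has turned. Screwed home this point is 179 mm above the bench (rim 165, head 193 mm), its x along bottle_b's x.
- bottle_a_neck (a point): Top centre of bottle_a's brass neck, 189 mm up. Thread hidden under the cap: right-hand on one bottle, left-hand on the other, not known which. Turned the loosening way the cap climbs 3.6 mm a radian and is free after about 130 degrees (150 does no harm), then lifts off; let go half-way it stays put; the other way it jams within 10 to 25 degrees and the fingers slip. A 40 N grip turns it; it cannot be pulled off unturned.
- bottle_b_neck (a point): Top centre of bottle_b's brass neck, 189 mm up. Thread hidden under the cap: right-hand on one bottle, left-hand on the other, not known which. Turned the loosening way the cap climbs 3.6 mm a radian and is free after about 130 degrees (150 does no harm), then lifts off; let go half-way it stays put; the other way it jams within 10 to 25 degrees and the fingers slip. A 40 N grip turns it; it cannot be pulled off unturned.
- regulator_mid (a point): Pressure regulator of brass with a black knob and a round gauge, lying on the bench, about 120 x 120 mm and 36 mm high; the point is on its body, 18 mm up. Loose; not to be pushed about.
- multimeter: Dark multimeter lying face up, 150 x 75 x 40 mm; origin under its centre. Loose; not to be pushed about.
- hex_key_set: Folding hex key set, 24 x 72 x 19 mm, lying on the bench; origin under its centre. Loose; not to be pushed about.
- spanner_13: Combination spanner lying flat, 180 x 30 x 6 mm; origin under its centre. Loose; not to be pushed about.
Things that resemble listed ones, but are neither listed nor needed, are in the scene too. Leave any purple look-alike of the part that bears cap_b_mid alone.

How it is judged (in metres and radians):
On the way:
1. the left bottle's cap has been screwed round by more than 40 degrees while still on its neck (((world y of bottle_a above 0.18 m and angle between the x axis of cap_a_mid and the x axis of bottle_a, either way round above 0.7 rad and z of cap_a_mid in the frame of bottle_a below 0.194 m and horizontal distance between cap_a_mid and bottle_a below 0.005 m) or (world y of bottle_b above 0.18 m and angle between the x axis of cap_b_mid and the x axis of bottle_b, either way round above 0.7 rad and z of cap_b_mid in the frame of bottle_b below 0.194 m and horizontal distance between cap_b_mid and bottle_b below 0.005 m))).
At the end, for the whole second after the job is handed in: the left cap is held still in the fingers, rim 35 mm or more above the neck's top, within 60 mm of the bottle's axis, within 20 degrees of upright, touching no bottle; the right cap is still screwed on (risen under 5 mm, turned under 20 degrees) (((world y of bottle_a above 0.18 m and z of cap_a_mid in the frame of bottle_a above 0.238 m and horizontal distance between cap_a_mid and bottle_a below 0.06 m and angle between cap_a_mid's own z axis and vertical below 0.35 rad and contact force between the fingers and cap_a above 1 N and contact force between cap_a and bottle_a below 0.1 N and linear speed of cap_a below 0.03 m/s and z of cap_b_mid in the frame of bottle_b below 0.184 m and horizontal distance between cap_b_mid and bottle_b below 0.005 m and angle between the x axis of cap_b_mid and the x axis of bottle_b, either way round below 0.35 rad) or (world y of bottle_b above 0.18 m and z of cap_b_mid in the frame of bottle_b above 0.238 m and horizontal distance between cap_b_mid and bottle_b below 0.06 m and angle between cap_b_mid's own z axis and vertical below 0.35 rad and contact force between the fingers and cap_b above 1 N and contact force between cap_b and bottle_b below 0.1 N and linear speed of cap_b below 0.03 m/s and z of cap_a_mid in the frame of bottle_a below 0.184 m and horizontal distance between cap_a_mid and bottle_a below 0.005 m and angle between the x axis of cap_a_mid and the x axis of bottle_a, either way round below 0.35 rad))); the arm keeps its last pose, push and grip.
It fails at once if the regulator is pushed more than 30 mm from its place (distance of regulator_mid from where it was at the start of the episode above 0.03 m).
It fails at once if the multimeter is pushed more than 30 mm from its place (distance of multimeter from where it was at the start of the episode above 0.03 m).
It fails at once if the hex key set is pushed more than 30 mm from its place (distance of hex_key_set from where it was at the start of the episode above 0.03 m).
It fails at once if the spanner is pushed more than 30 mm from its place (distance of spanner_13 from where it was at the start of the episode above 0.03 m).
It also fails if it takes over 51 s, if anything falls off the work surface, if the arm or the gripper's body presses on something with over 40 N, if the wrist force passes 120 N, or if a joint passes its speed limit or range.

## Robot

A 6-joint arm with a two-finger parallel gripper is mounted at the origin on a cart in front of the work surface, level with it; the furniture and walls round the work are solid. World frame = base frame: x ahead of the robot, y to its left, z up, the work surface at z = 0. Lengths are in m, angles in degrees, forces in N, time in s.
With the tool pointing down it reaches from about 0.35 to 0.8 m from the base axis. Payload 7.3 kg.
Tool frame: the origin (TCP) lies on the centre line of the jaws, within the pads' length; the fingertips stand 17 mm ahead of it and the grasp point (between the pads) lies 2 mm behind it; z points along the fingers, y is the line along which they close (so a half turn about z gives the same grasp; the last joint's range is limited). The gripper opens to 85 mm and grips with 20 to 120 N. Pads are 22 mm wide; open, the fingers measure 114 mm over their backs; the gripper's body (76 mm by 85 mm) begins 54 mm behind the grasp point. The pads swing forward as they close: fully open they stand 13 mm farther back than shut.
Start: joints at [-80.787, 19.595, 87.324, -0, 73.075, -8.365], TCP at [0.159, -0.5, 0.248] pointing down, gripper open.
Joint ranges: [-145.02, 145.02], [-44.19, 115.74], [2.07, 154.8], [-57.11, 237.11], [16.16, 152.29], [-177.93, 177.93]. Speed limits (degrees/s): [147.25, 147.25, 180, 180, 180, 180].

## Interface

Orientations are given as [roll, pitch, yaw] about the fixed x, y, z axes, in that order (R = Rz(yaw) Ry(pitch) Rx(roll)).
In Python, from bench import monitor, viewer, order gives the robot as it stands. The module is installed in compiled form; this text tells all that it offers.
- The arm moves only by the tool play_rows, never from a script. Its argument "increments" is a list of rows, each an object of numbers: "dx", "dy", "dz": the shift along the tool's x, y, z as a fraction of full scale; "wx", "wy", "wz": the turn, a rotation vector about the tool's x, y, z as a fraction of full scale; "hand": the opening, from 0 (shut) to 1 (fully open). A call has 1 to 5 rows; each row shifts and turns the commanded pose from where the row before left it, along the tool's axes as they then stand; what a row does not reach is not made up. Full scale, the value 1, is 0.03 m for a shift and pi/4 rad for a turn. A row lasts 1/12 s, in which the tool goes at most 41.7 mm and 7.16 degrees, less where a joint would pass 70% of its speed; a pose out of reach is approached as far as the arm can. A call with a number of a shift or a turn outside -1 to 1 is refused whole. A call with a gripper value outside its range is refused whole. The fingers move at their own pace and stop on an object; "grip_force" is the grip in N (left out, the last holds). Time passes only in rows, so rows that do not move let the fingers close. It gives the time, the measured TCP pose, the force, the opening and the grip force at its end, in the units of the state.
- monitor.read_state(): the state, without advancing time (a new reading comes with each control period).
- viewer.read_camera(name): name is "scene" or "top" or "wrist"; returns (picture, depth): 384x512x3 uint8, red, green, blue; 384x512 float32, m along the optical axis (not along the pixel's ray), 0 where there is no reading.
- viewer.calibration(name): a dict with "mtx" (3x3 intrinsics, pixels), "rvec" (rotation vector, rad) and "tvec" (3), from world to camera coordinates, as OpenCV has them. Camera axes: x right, y down, z forward; pixel columns grow to the right and rows downward; lengths in m; the calibration is good to about 2 mm. The wrist camera is an equidistant fisheye: a pixel r from the principal point sees the ray r / f radians off the axis. A picture is of the moment at which its call begins: read the wrist's pose just before it. calibration takes no time and is no camera call; for the wrist camera it gives the pose at the moment of the call.
- order.sign_off(): hands the job in; it is judged then, once.
The state is a dict: "time_s": time; "joint_pos": joint angles; "qd": joint speeds; "tau": joint torques, N m; "tcp_pos": TCP position; "ee_rot": TCP orientation; "force": force on the tool from outside, world axes, zero at the start; "moment": the same for the moment, N m; "grip_width": opening from 0.0 (shut) to 1.0 (fully open); "grasp_force": force on a finger pad.
Only numpy, scipy, OpenCV 4.12 (cv2) and the standard library are available. Lean on these libraries where they do the work, as an engineer would, in place of code of your own. Each camera call takes 0.05 s, during which the arm holds its last target. There are 200 camera calls.

## Working session

There is one attempt and no reset: what is moved stays moved. The work goes in short steps, Python scripts to look and compute and a tool call to move; the robot and the scene stay as the last step left them, time stands still between calls to the robot, and variables do not carry over. Pictures are saved under pics/ and viewed, at most 10 in all, crops included, and the job is handed in when it is done.

Besides the shell and the picture viewer there is one more tool, called after "Request:" as name([rows], argument=value, ...), one row to a line, values as JSON. play_rows: Moves the arm, as the interface text tells. Shift numbers are shares of 0.03 m and turn numbers shares of pi/4 rad, none past 1 either way. Its arguments: {"type":"object","properties":{"increments":{"type":"array","items":{"type":"object","properties":{"dx":{"type":"number"},"dy":{"type":"number"},"dz":{"type":"number"},"wx":{"type":"number"},"wy":{"type":"number"},"wz":{"type":"number"},"hand":{"type":"number"}}}},"grip_force":{"type":"number"}},"required":["increments"]}

```bash
mkdir -p pics; python3 - <<'E'
from bench import monitor, viewer
import cv2,numpy as np
s=monitor.read_state();print(s)
ims=[]
for n in("scene","top"):
    p,d=viewer.read_camera(n);c=viewer.calibration(n)
    np.savez(f"{n}.npz",p=p,d=d,**c);cv2.imwrite(f"pics/{n}.png",p[:,:,::-1])
    print(n,c)
    R=cv2.Rodrigues(np.array(c["rvec"],float))[0];t=np.array(c["tvec"],float).ravel();K=np.array(c["mtx"])
    v,u=np.mgrid[:384,:512]
    P=np.stack([(u-K[0,2])/K[0,0]*d,(v-K[1,2])/K[1,1]*d,d],-1)
    W=(P-t)@R
    m=(d>0)&(W[...,2]>.186)&(W[...,2]<.205)&(p.max(2)<90)
    k,l,st,ce=cv2.connectedComponentsWithStats(m.astype(np.uint8))
    for i in range(1,k):
        if st[i,4]>30: 
            q=W[l==i];print(st[i],ce[i],q.mean(0),q.min(0),q.max(0))
E
```

```text
{'time_s': 0.0, 'joint_pos': array([-8.07882693e+01,  1.96366848e+01,  8.73779023e+01,  1.69569711e-03,
        7.30773259e+01, -8.36470652e+00]), 'qd': array([-0.01016748,  0.00210703,  0.04020281,  0.03947711,  0.02074128,
        0.01422198]), 'tau': array([ 1.37294712e-03, -4.33679044e+01, -2.46012694e+01, -1.06379775e-04,
        8.03426548e-03,  7.34146056e-06]), 'tcp_pos': array([ 0.15850841, -0.50008849,  0.24761962]), 'ee_rot': array([-1.79909301e+02, -1.49751334e-02,  1.75759305e+01]), 'force': array([-0.51364855,  0.1910197 , -0.97578203]), 'moment': array([ 0.01533877,  0.00851679, -0.02657903]), 'grasp_force': 0.0, 'grip_width': 0.9982589568870466}
scene {'mtx': array([[408.16849601,   0.        , 259.37310938],
       [  0.        , 408.16849601, 193.8128899 ],
       [  0.        ,   0.        ,   1.        ]]), 'rvec': array([ 0.83254861, -2.42533245,  1.21192012]), 'tvec': array([0.54024534, 0.21093638, 0.82167337])}
[181  89  12   7  50] [187.9   92.38] [ 0.95422983 -0.00601387  0.19663065] [ 0.94852255 -0.02377094  0.18639651] [0.95869328 0.02044859 0.2041027 ]
[29
[... 970 characters left out ...]
12662195,  0.19131836]), 'tvec': array([0.20411596, 0.5717687 , 1.05746392])}
[325   0  46   6 193] [347.81865285   1.78756477] [0.95677333 0.02349544 0.19485922] [ 0.95175698 -0.02268825  0.18602822] [0.95999085 0.07310231 0.20489444]
[106  18  22  18  95] [119.26315789  29.78947368] [0.88087661 0.50834841 0.19459054] [0.87008095 0.49377206 0.18605873] [0.90901231 0.53658465 0.20470831]
[319 202  24  23 419] [330.86634845 212.91885442] [0.50005334 0.06460358 0.19239543] [0.47781959 0.04197107 0.18610509] [0.52258765 0.08741392 0.196967  ]
[195 207  24  24 431] [206.00232019 218.7587007 ] [0.48427506 0.31326144 0.1923267 ] [0.46189756 0.28990694 0.18629719] [0.50829926 0.33553435 0.1968708 ]
```

View pics/scene.png

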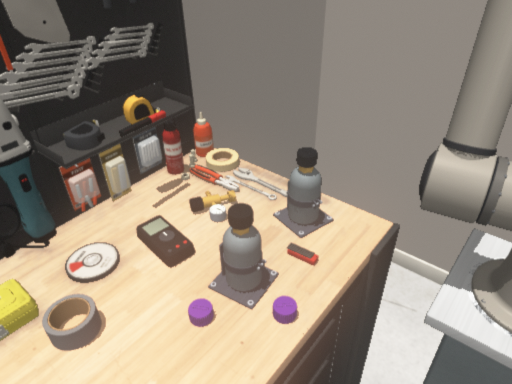

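View pics/top.png

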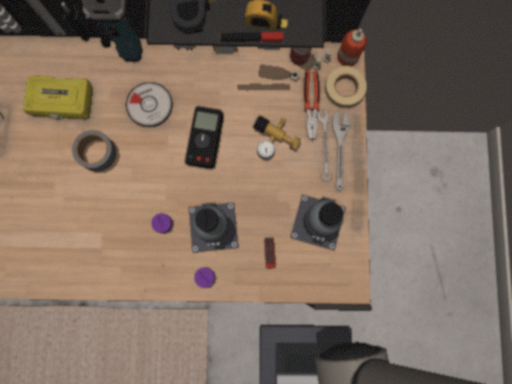

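The top view shows the left bottle's cap at pixel (206,219), about (0.484, 0.313). The right cap is at (331,213), and the purple caps lie on the bench. I'll swing round on an arc at constant wrist angle, lifting a little as I go.

Request:
play_rows([
  {"dz": -0.7, "dx": 0.5, "wz": -0.036, "hand": 1},
  {"dz": -0.7, "dx": 1, "wz": -0.072, "hand": 1},
  {"dx": 1, "wz": -0.072, "hand": 1},
  {"dx": 1, "wz": -0.072, "hand": 1},
  {"dx": 1, "wz": -0.072, "hand": 1},
])

```text
$.increments[0]: bad value
```

Request:
play_rows([
  {"dx": 1, "wz": -0.072, "hand": 1},
  {"dx": 1, "wz": -0.072, "hand": 1},
  {"dx": 1, "wz": -0.072, "hand": 1},
  {"dx": 1, "wz": -0.072, "hand": 1},
  {"dx": 1, "wz": -0.072, "hand": 1},
])

```text
$.increments[0]: bad value
```

Request:
play_rows([
  {"dx": 1, "wz": -0.072, "hand": 1},
  {"dx": 1, "wz": -0.072, "hand": 1},
  {"dx": 1, "wz": -0.072, "hand": 1},
  {"dx": 1, "wz": -0.072, "hand": 1},
  {"dx": 1, "wz": -0.072, "hand": 1},
])

```text
$.increments[0]: bad value
```

Request:
play_rows([
  {"dx": 0.5, "dy": 0, "dz": -0.7, "wx": 0, "wy": 0, "wz": -0.036, "hand": 1},
  {"dx": 1, "dy": 0, "dz": -0.7, "wx": 0, "wy": 0, "wz": -0.072, "hand": 1},
  {"dx": 1, "dy": 0, "dz": 0, "wx": 0, "wy": 0, "wz": -0.072, "hand": 1},
  {"dx": 1, "dy": 0, "dz": 0, "wx": 0, "wy": 0, "wz": -0.072, "hand": 1},
  {"dx": 1, "dy": 0, "dz": 0, "wx": 0, "wy": 0, "wz": -0.072, "hand": 1},
])

```text
time_s: 0.52
tcp_pos: [0.2833, -0.4466, 0.2903]
ee_rot: [180.0, 0.0, 32.3]
force: [0.1, 0.2, -1.1]
grip_width: 0.999
grasp_force: 0.0
```

Request:
play_rows([
  {"dx": 1, "dy": 0.1, "dz": 0, "wx": 0, "wy": 0, "wz": -0.072, "hand": 1},
  {"dx": 1, "dy": 0.1, "dz": 0, "wx": 0, "wy": 0, "wz": -0.072, "hand": 1},
  {"dx": 1, "dy": 0.1, "dz": 0, "wx": 0, "wy": 0, "wz": -0.072, "hand": 1},
  {"dx": 1, "dy": 0.1, "dz": 0, "wx": 0, "wy": 0, "wz": -0.072, "hand": 1},
  {"dx": 1, "dy": 0.1, "dz": 0, "wx": 0, "wy": 0, "wz": -0.072, "hand": 1},
])

```text
time_s: 0.93
tcp_pos: [0.4094, -0.3644, 0.2898]
ee_rot: [-180.0, -0.0, 48.5]
force: [1.2, 0.7, -1.2]
grip_width: 1.0
grasp_force: 0.0
```

Request:
play_rows([
  {"dx": 1, "dy": 0.1, "dz": 0, "wx": 0, "wy": 0, "wz": -0.072, "hand": 1},
  {"dx": 1, "dy": 0.1, "dz": 0, "wx": 0, "wy": 0, "wz": -0.072, "hand": 1},
  {"dx": 1, "dy": 0.1, "dz": 0, "wx": 0, "wy": 0, "wz": -0.072, "hand": 1},
  {"dx": 1, "dy": 0.1, "dz": 0, "wx": 0, "wy": 0, "wz": -0.072, "hand": 1},
  {"dx": 1, "dy": 0.1, "dz": 0, "wx": 0, "wy": 0, "wz": -0.072, "hand": 1},
])

```text
time_s: 1.35
tcp_pos: [0.5075, -0.2506, 0.2897]
ee_rot: [-179.9, -0.0, 64.7]
force: [0.4, -0.4, -0.7]
grip_width: 0.998
grasp_force: 0.0
```

Request:
play_rows([
  {"dx": 1, "dy": 0, "dz": 0, "wx": 0, "wy": 0, "wz": -0.07, "hand": 1},
  {"dx": 1, "dy": 0, "dz": 0, "wx": 0, "wy": 0, "wz": -0.07, "hand": 1},
  {"dx": 1, "dy": 0, "dz": 0, "wx": 0, "wy": 0, "wz": -0.07, "hand": 1},
  {"dx": 1, "dy": 0, "dz": 0, "wx": 0, "wy": 0, "wz": -0.07, "hand": 1},
  {"dx": 1, "dy": 0, "dz": 0, "wx": 0, "wy": 0, "wz": -0.07, "hand": 1},
])

```text
time_s: 1.77
tcp_pos: [0.556, -0.1091, 0.2897]
ee_rot: [-179.9, -0.0, 80.5]
force: [1.0, 0.6, 0.0]
grip_width: 0.998
grasp_force: 0.0
```

Request:
play_rows([
  {"dx": 1, "dy": 0, "dz": 0, "wx": 0, "wy": 0, "wz": -0.07, "hand": 1},
  {"dx": 1, "dy": 0, "dz": 0, "wx": 0, "wy": 0, "wz": -0.07, "hand": 1},
  {"dx": 1, "dy": 0, "dz": 0, "wx": 0, "wy": 0, "wz": -0.07, "hand": 1},
  {"dx": 1, "dy": 0, "dz": 0, "wx": 0, "wy": 0, "wz": -0.07, "hand": 1},
  {"dx": 1, "dy": 0, "dz": 0, "wx": 0, "wy": 0, "wz": -0.07, "hand": 1},
])

```text
time_s: 2.18
tcp_pos: [0.5644, 0.0402, 0.2897]
ee_rot: [-179.9, -0.0, 96.2]
force: [0.6, -0.1, -0.5]
grip_width: 0.996
grasp_force: 0.0
```

Request:
play_rows([
  {"dx": 1, "dy": 0, "dz": 0, "wx": 0, "wy": 0, "wz": -0.07, "hand": 1},
  {"dx": 1, "dy": 0, "dz": 0, "wx": 0, "wy": 0, "wz": -0.07, "hand": 1},
  {"dx": 1, "dy": 0, "dz": 0, "wx": 0, "wy": 0, "wz": -0.07, "hand": 1},
  {"dx": 1, "dy": 0, "dz": 0, "wx": 0, "wy": 0, "wz": -0.07, "hand": 1},
  {"dx": 0, "dy": 0, "dz": 0, "wx": 0, "wy": 0, "wz": 0, "hand": 1},
])

```text
time_s: 2.6
tcp_pos: [0.5404, 0.161, 0.2899]
ee_rot: [-179.9, -0.1, 109.1]
force: [-0.4, -0.6, 0.2]
grip_width: 1.004
grasp_force: 0.0
```

```bash
cat >look.py <<'E'
from bench import monitor, viewer
import cv2,numpy as np,sys
from scipy.spatial.transform import Rotation as Ro
s=monitor.read_state();c=viewer.calibration("wrist");p,d=viewer.read_camera("wrist")
print(s["time_s"],s["tcp_pos"],s["ee_rot"],s["joint_pos"].round(1),s["grip_width"],s["force"].round(1))
cv2.imwrite(f"pics/{sys.argv[1]}.png",p[:,:,::-1])
K=np.array(c["mtx"]);R=cv2.Rodrigues(np.array(c["rvec"],float))[0];t=np.array(c["tvec"],float).ravel()
v,u=np.mgrid[:384,:512].astype(float)
a=(u-K[0,2])/K[0,0];b=(v-K[1,2])/K[1,1];r=np.hypot(a,b)+1e-9
P=np.stack([np.tan(r)*a/r*d,np.tan(r)*b/r*d,d],-1)
W=(P-t)@R
m=(d>0)&(r<1.4)&(W[...,2]>.186)&(W[...,2]<.215)&(p.max(2)<100)
k,l,st,ce=cv2.connectedComponentsWithStats(m.astype(np.uint8))
for i in range(1,k):
    if st[i,4]>80:
        q=W[l==i];mid=(q.min(0)+q.max(0))/2
        print(st[i],q.min(0).round(4),q.max(0).round(4),"mid",mid.round(4))
        print(" delta in tool axes",(Ro.from_euler("xyz",s["ee_rot"],degrees=True).inv().apply(mid-s["tcp_pos"])).round(4))
E
python3 look.py w1
```

```text
2.6 [0.54041164 0.16098463 0.28991024] [-1.79948510e+02 -1.28300065e-01  1.09071584e+02] [  8.7  22.2  76.8   0.1  81.1 -10.4] 1.0042664240154775 [-0.4 -0.6  0.2]
[222   0  60  20 815] [0.4649 0.2906 0.186 ] [0.5073 0.3131 0.1952] mid [0.4861 0.3019 0.1906]
 delta in tool axes [ 0.1506 -0.0052  0.0997]
[ 173  250   34   44 1101] [0.4867 0.0417 0.186 ] [0.522  0.0887 0.1958] mid [0.5044 0.0652 0.1909]
 delta in tool axes [-0.079  -0.0653  0.0989]
[464 261  48  71 207] [0.8378 0.0807 0.2098] [0.8433 0.1856 0.215 ] mid [0.8405 0.1331 0.2124]
 delta in tool axes [-0.1246  0.2746  0.077 ]
[ 473  280   39   54 1074] [0.858  0.0811 0.2114] [0.957  0.1633 0.2149] mid [0.9075 0.1222 0.2132]
 delta in tool axes [-0.1568  0.3343  0.0761]
[474 346  24  20 256] [0.9532 0.0143 0.186 ] [0.9599 0.0565 0.2148] mid [0.9565 0.0354 0.2004]
 delta in tool axes [-0.2548  0.3523  0.0886]
```

View pics/w1.png

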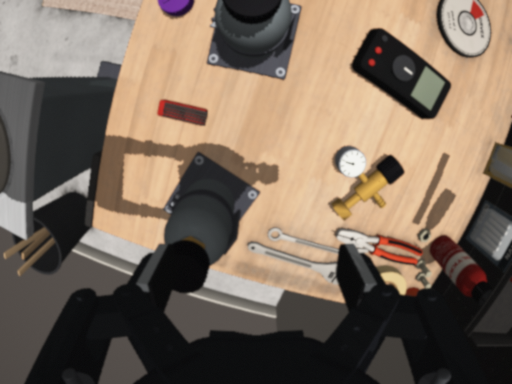

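The wrist view shows the left bottle at the top edge (250,10) and the right one at about (200,230), between the fingers and clear below them. I'll move on along tool x.

Request:
play_rows([
  {"dx": 1, "dy": 0, "dz": 0, "wx": 0, "wy": 0, "wz": 0, "hand": 1},
  {"dx": 1, "dy": 0, "dz": 0, "wx": 0, "wy": 0, "wz": 0, "hand": 1},
  {"dx": 1, "dy": 0, "dz": 0, "wx": 0, "wy": 0, "wz": 0, "hand": 1},
  {"dx": 1, "dy": 0, "dz": 0, "wx": 0, "wy": 0, "wz": 0, "hand": 1},
  {"dx": 1, "dy": 0, "dz": 0, "wx": 0, "wy": 0, "wz": 0, "hand": 1},
])

```text
time_s: 3.07
tcp_pos: [0.4942, 0.2986, 0.29]
ee_rot: [-180.0, 0.0, 108.5]
force: [0.3, 0.2, 0.7]
grip_width: 0.999
grasp_force: 0.0
```

Request:
play_rows([
  {"dx": 0.3, "dy": 0, "dz": 0.8, "wx": 0, "wy": 0, "wz": 0, "hand": 1},
  {"dx": 0, "dy": 0, "dz": 0.2, "wx": 0, "wy": 0, "wz": 0, "hand": 1},
  {"dx": 0, "dy": 0, "dz": 0, "wx": 0, "wy": 0, "wz": 0, "hand": 1},
])

```text
time_s: 3.32
tcp_pos: [0.4906, 0.3058, 0.2579]
ee_rot: [-179.7, 0.1, 108.6]
force: [1.2, -0.5, -0.3]
grip_width: 1.0
grasp_force: 0.0
```

```bash
python3 look.py w2
```

```text
3.3167 [0.49059909 0.30584927 0.25786544] [-1.79698586e+02  7.66622461e-02  1.08648560e+02] [24.4 25.  77.4 -0.  77.9  5.7] 0.9998390063436335 [ 1.2 -0.5 -0.3]
[ 218  164   67   64 3255] [0.4601 0.2916 0.186 ] [0.5056 0.3378 0.1958] mid [0.4829 0.3147 0.1909]
 delta in tool axes [ 0.0109 -0.0041  0.067 ]
[480 329  32  39 116] [0.8377 0.1884 0.2107] [0.8429 0.2552 0.215 ] mid [0.8403 0.2218 0.2129]
 delta in tool axes [-0.1914  0.3047  0.0437]
```

View pics/w2.png

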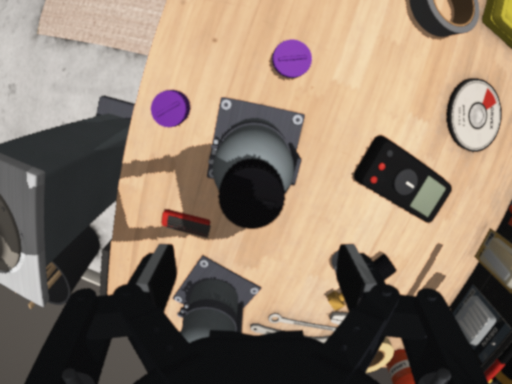

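The cap is at pixel (251,194), ahead of the tool by about 10 mm in x and -4 mm in y. I'll centre, descend to z 0.180, close at 60 N and try one direction.

Request:
play_rows([
  {"dx": 0.35, "dy": -0.13, "dz": 0, "wx": 0, "wy": 0, "wz": 0, "hand": 1},
  {"dx": 0, "dy": 0, "dz": 0.9, "wx": 0, "wy": 0, "wz": 0, "hand": 1},
  {"dx": 0, "dy": 0, "dz": 0.9, "wx": 0, "wy": 0, "wz": 0, "hand": 1},
  {"dx": 0, "dy": 0, "dz": 0.5, "wx": 0, "wy": 0, "wz": 0, "hand": 1},
  {"dx": 0, "dy": 0, "dz": 0.25, "wx": 0, "wy": 0, "wz": 0, "hand": 1},
])

```text
time_s: 3.78
tcp_pos: [0.4839, 0.3148, 0.1824]
ee_rot: [-179.9, 0.0, 108.6]
force: [-1.3, 0.3, -0.7]
grip_width: 1.004
grasp_force: 0.0
```

Request:
play_rows([
  {"dx": 0, "dy": 0, "dz": 0, "wx": 0, "wy": 0, "wz": 0, "hand": 1},
  {"dx": 0, "dy": 0, "dz": 0, "wx": 0, "wy": 0, "wz": 0, "hand": 1},
])

```text
time_s: 3.95
tcp_pos: [0.485, 0.3157, 0.1849]
ee_rot: [179.9, -0.0, 108.6]
force: [-0.1, 0.0, 0.6]
grip_width: 1.0
grasp_force: 0.0
```

```bash
python3 look.py w3
```

```text
3.95 [0.48495025 0.31565463 0.18489396] [ 1.79913893e+02 -6.72400998e-03  1.08609832e+02] [25.5 28.3 84.1 -0.  67.6  6.9] 0.9995869502345418 [-0.1  0.   0.6]
[ 206  227   94   82 6042] [0.4597 0.2926 0.186 ] [0.5054 0.3388 0.1955] mid [0.4826 0.3157 0.1908]
 delta in tool axes [ 0.0008 -0.0022 -0.0059]
[ 129  245   47   66 1463] [0.4284 0.2928 0.186 ] [0.4469 0.3142 0.215 ] mid [0.4376 0.3035 0.2005]
 delta in tool axes [ 0.0036 -0.0487 -0.0157]
[ 338  245   46   66 1451] [0.5203 0.3191 0.186 ] [0.5353 0.3432 0.215 ] mid [0.5278 0.3312 0.2005]
 delta in tool axes [ 0.001   0.0456 -0.0155]
```

Request:
play_rows([
  {"dx": 0, "dy": -0.05, "dz": 0.13, "wx": 0, "wy": 0, "wz": 0, "hand": 1},
  {"dx": 0, "dy": 0, "dz": 0, "wx": 0, "wy": 0, "wz": 0, "hand": 0},
  {"dx": 0, "dy": 0, "dz": 0, "wx": 0, "wy": 0, "wz": 0, "hand": 0},
  {"dx": 0, "dy": 0, "dz": 0, "wx": 0, "wy": 0, "wz": 0, "hand": 0},
  {"dx": 0, "dy": 0, "dz": 0, "wx": 0, "wy": 0, "wz": 0, "hand": 0},
], grip_force=60)

```text
time_s: 4.42
tcp_pos: [0.4832, 0.3154, 0.1807]
ee_rot: [179.9, -0.0, 108.7]
force: [-0.0, -0.3, -0.5]
grip_width: 0.538
grasp_force: 61.2
```

Request:
play_rows([
  {"dx": 0, "dy": 0, "dz": 0, "wx": 0, "wy": 0, "wz": 0, "hand": 0},
  {"dx": 0, "dy": 0, "dz": 0, "wx": 0, "wy": 0, "wz": 0, "hand": 0},
  {"dx": 0, "dy": 0, "dz": 0, "wx": 0, "wy": 0, "wz": 0, "hand": 0},
  {"dx": 0, "dy": 0, "dz": 0, "wx": 0, "wy": 0, "wz": 0, "hand": 0},
  {"dx": 0, "dy": 0, "dz": 0, "wx": 0, "wy": 0, "wz": 0, "hand": 0},
])

```text
time_s: 4.83
tcp_pos: [0.4832, 0.3154, 0.1806]
ee_rot: [179.9, -0.0, 108.7]
force: [-1.3, -0.6, 6.2]
grip_width: 0.536
grasp_force: 61.8
```

```bash
python3 -c "
from bench import monitor
s=monitor.read_state();print(s)"
```

```text
{'time_s': 4.8333, 'joint_pos': array([ 2.55321726e+01,  2.83469920e+01,  8.46803633e+01, -6.08487836e-03,
        6.68882864e+01,  6.87585412e+00]), 'qd': array([-0.02865323, -0.07598951, -0.04302077,  0.05560622, -0.03805205,
       -0.01945581]), 'tau': array([-9.82149993e-02, -4.65978813e+01, -2.18042779e+01,  1.85594152e-03,
       -1.73434359e-01, -2.17328889e-03]), 'tcp_pos': array([0.48317696, 0.31543305, 0.18061784]), 'ee_rot': array([ 1.79915578e+02, -4.53948519e-03,  1.08658706e+02]), 'force': array([-1.25954901, -0.63224235,  6.22121762]), 'moment': array([0.00722965, 0.05017878, 0.04065451]), 'grasp_force': 61.783695705235004, 'grip_width': 0.5358210053696137}
```

Request:
play_rows([
  {"dx": 0, "dy": 0, "dz": 0, "wx": 0, "wy": 0, "wz": -0.07, "hand": 0},
  {"dx": 0, "dy": 0, "dz": 0, "wx": 0, "wy": 0, "wz": -0.07, "hand": 0},
  {"dx": 0, "dy": 0, "dz": 0, "wx": 0, "wy": 0, "wz": -0.07, "hand": 0},
])

```text
time_s: 5.08
tcp_pos: [0.4832, 0.3153, 0.1806]
ee_rot: [179.9, 0.0, 118.2]
force: [-0.0, -1.4, 6.0]
grip_width: 0.537
grasp_force: 61.7
```

```bash
python3 -c "
from bench import monitor
s=monitor.read_state();print(s['force'],s['moment'],s['ee_rot'],s['tcp_pos'])"
```

```text
[-0.04124465 -1.43569909  6.00262335] [-0.03232895  0.06511573 -0.40604992] [1.79921227e+02 1.72551231e-02 1.18245318e+02] [0.48323009 0.31529089 0.18060231]
```

Request:
play_rows([
  {"dx": 0, "dy": 0, "dz": 0, "wx": 0, "wy": 0, "wz": -0.07, "hand": 0},
  {"dx": 0, "dy": 0, "dz": 0, "wx": 0, "wy": 0, "wz": -0.07, "hand": 0},
  {"dx": 0, "dy": 0, "dz": 0, "wx": 0, "wy": 0, "wz": -0.07, "hand": 0},
])

```text
time_s: 5.33
tcp_pos: [0.4823, 0.3163, 0.1804]
ee_rot: [179.9, -0.2, 127.6]
force: [-0.9, 4.7, 2.9]
grip_width: 0.533
grasp_force: 61.2
```

```bash
python3 -c "
from bench import monitor
s=monitor.read_state();print(s['force'],s['moment'],s['ee_rot'],s['tcp_pos'])"; python3 look.py w4
```

```text
[-0.91351304  4.68479356  2.85334066] [ 0.6195652   0.02542655 -0.63362417] [ 1.79941617e+02 -1.53774576e-01  1.27568893e+02] [0.48231335 0.31627476 0.18037001]
5.3333 [0.48231335 0.31627476 0.18037001] [ 1.79941617e+02 -1.53774576e-01  1.27568893e+02] [ 25.6  28.4  84.7   0.2  66.9 -12.1] 0.533387193805507 [-0.9  4.7  2.9]
[ 126  234  238   84 9062] [0.4319 0.2921 0.186 ] [0.5132 0.3516 0.215 ] mid [0.4726 0.3218 0.2005]
 delta in tool axes [ 0.0104 -0.0043 -0.0201]
```

Turning counter-clockwise, the moment rises and the cap doesn't climb, so it looks jammed. I'll try clockwise.

Request:
play_rows([
  {"dx": 0, "dy": 0, "dz": 0, "wx": 0, "wy": 0, "wz": 0.1, "hand": 0},
  {"dx": 0, "dy": 0, "dz": 0, "wx": 0, "wy": 0, "wz": 0.1, "hand": 0},
  {"dx": 0, "dy": 0, "dz": 0, "wx": 0, "wy": 0, "wz": 0.1, "hand": 0},
  {"dx": 0, "dy": 0, "dz": 0, "wx": 0, "wy": 0, "wz": 0.1, "hand": 0},
  {"dx": 0, "dy": 0, "dz": 0, "wx": 0, "wy": 0, "wz": 0.1, "hand": 0},
])

```text
time_s: 5.8
tcp_pos: [0.4825, 0.3156, 0.1804]
ee_rot: [-180.0, -0.0, 104.8]
force: [-2.1, 2.2, 5.9]
grip_width: 0.536
grasp_force: 61.8
```

```bash
python3 -c "
from bench import monitor
s=monitor.read_state();print(s['force'],s['moment'],s['ee_rot'],s['tcp_pos'])"
```

```text
[-2.14778216  2.1676885   5.89179124] [0.33978786 0.43058174 0.04721513] [-1.79999761e+02 -3.11951181e-02  1.04794146e+02] [0.48246824 0.31563275 0.18042833]
```

Request:
play_rows([
  {"dx": 0, "dy": 0, "dz": 0, "wx": 0, "wy": 0, "wz": 0.1, "hand": 0},
  {"dx": 0, "dy": 0, "dz": 0, "wx": 0, "wy": 0, "wz": 0.1, "hand": 0},
  {"dx": 0, "dy": 0, "dz": 0, "wx": 0, "wy": 0, "wz": 0.1, "hand": 0},
  {"dx": 0, "dy": 0, "dz": 0, "wx": 0, "wy": 0, "wz": 0.1, "hand": 0},
])

```text
time_s: 6.13
tcp_pos: [0.4836, 0.3163, 0.181]
ee_rot: [179.8, -0.1, 86.8]
force: [0.2, 2.7, 6.5]
grip_width: 0.534
grasp_force: 61.8
```

```bash
python3 -c "
from bench import monitor
s=monitor.read_state();print(s['force'],s['moment'],s['ee_rot'],s['tcp_pos'])"; python3 look.py w5
```

```text
[0.17060284 2.74205338 6.54973671] [ 0.52305263 -0.07083264  0.1103969 ] [ 1.79839794e+02 -1.30949605e-01  8.68029528e+01] [0.48359168 0.31626109 0.18095089]
6.1333 [0.48359168 0.31626109 0.18095089] [ 1.79839794e+02 -1.30949605e-01  8.68029528e+01] [25.6 28.3 84.6  0.  66.8 28.7] 0.5340040339868871 [0.2 2.7 6.5]
[ 150  234  213   85 9029] [0.4378 0.2901 0.186 ] [0.5283 0.338  0.215 ] mid [0.4831 0.3141 0.2005]
 delta in tool axes [-0.0022 -0.0003 -0.0196]
```

View pics/w5.png

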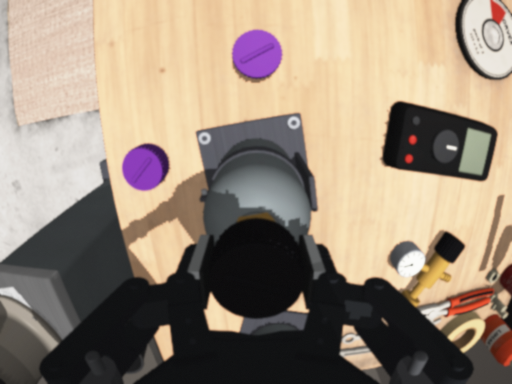

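The picture shows the cap gripped at pixel (258,268). Moment is low and the TCP is rising, so clockwise loosens (left-hand thread). I'll keep going and climb with it.

Request:
play_rows([
  {"dx": 0, "dy": 0, "dz": -0.02, "wx": 0, "wy": 0, "wz": 0.12, "hand": 0},
  {"dx": 0, "dy": 0, "dz": -0.012, "wx": 0, "wy": 0, "wz": 0.12, "hand": 0},
  {"dx": 0, "dy": 0, "dz": -0.012, "wx": 0, "wy": 0, "wz": 0.12, "hand": 0},
  {"dx": 0, "dy": 0, "dz": -0.012, "wx": 0, "wy": 0, "wz": 0.12, "hand": 0},
  {"dx": 0, "dy": 0, "dz": -0.012, "wx": 0, "wy": 0, "wz": 0.12, "hand": 0},
])

```text
time_s: 6.6
tcp_pos: [0.4844, 0.3163, 0.1828]
ee_rot: [179.8, -0.2, 59.8]
force: [3.6, 4.3, 3.7]
grip_width: 0.538
grasp_force: 61.5
```

Request:
play_rows([
  {"dx": 0, "dy": 0, "dz": -0.012, "wx": 0, "wy": 0, "wz": 0.12, "hand": 0},
  {"dx": 0, "dy": 0, "dz": -0.012, "wx": 0, "wy": 0, "wz": 0.12, "hand": 0},
  {"dx": 0, "dy": 0, "dz": -0.012, "wx": 0, "wy": 0, "wz": 0.12, "hand": 0},
  {"dx": 0, "dy": 0, "dz": -0.012, "wx": 0, "wy": 0, "wz": 0.12, "hand": 0},
  {"dx": 0, "dy": 0, "dz": -0.012, "wx": 0, "wy": 0, "wz": 0.12, "hand": 0},
])

```text
time_s: 7.02
tcp_pos: [0.4854, 0.3159, 0.1846]
ee_rot: [179.9, -0.4, 32.7]
force: [7.6, 1.7, 1.1]
grip_width: 0.536
grasp_force: 61.4
```

```bash
python3 -c "
from bench import monitor
s=monitor.read_state();print(s['force'],s['moment'],s['ee_rot'],s['tcp_pos'],s['joint_pos'])"
```

```text
[7.61557934 1.65642758 1.13536589] [ 0.28997758 -1.2770666   0.15397976] [179.88734741  -0.3772684   32.74375752] [0.48542723 0.31590157 0.18464555] [ 2.55078559e+01  2.81828667e+01  8.42692537e+01 -6.97024819e-02
  6.71594421e+01  8.27913078e+01]
```

Request:
play_rows([
  {"dx": 0, "dy": 0, "dz": -0.012, "wx": 0, "wy": 0, "wz": 0.12, "hand": 0},
  {"dx": 0, "dy": 0, "dz": -0.012, "wx": 0, "wy": 0, "wz": 0.12, "hand": 0},
  {"dx": 0, "dy": 0, "dz": -0.012, "wx": 0, "wy": 0, "wz": 0.12, "hand": 0},
  {"dx": 0, "dy": 0, "dz": -0.012, "wx": 0, "wy": 0, "wz": 0.12, "hand": 0},
  {"dx": 0, "dy": 0, "dz": -0.012, "wx": 0, "wy": 0, "wz": 0.12, "hand": 0},
])

```text
time_s: 7.43
tcp_pos: [0.4863, 0.315, 0.1864]
ee_rot: [180.0, -0.5, 5.7]
force: [10.7, -1.8, 1.1]
grip_width: 0.532
grasp_force: 61.3
```

Request:
play_rows([
  {"dx": 0, "dy": 0, "dz": -0.012, "wx": 0, "wy": 0, "wz": 0.12, "hand": 0},
  {"dx": 0, "dy": 0, "dz": -0.012, "wx": 0, "wy": 0, "wz": 0.12, "hand": 0},
  {"dx": 0, "dy": 0, "dz": -0.012, "wx": 0, "wy": 0, "wz": 0.12, "hand": 0},
  {"dx": 0, "dy": 0, "dz": -0.012, "wx": 0, "wy": 0, "wz": 0.12, "hand": 0},
  {"dx": 0, "dy": 0, "dz": -0.012, "wx": 0, "wy": 0, "wz": 0.12, "hand": 0},
])

```text
time_s: 7.85
tcp_pos: [0.4866, 0.3138, 0.1881]
ee_rot: [-179.9, -0.5, -21.3]
force: [11.8, -8.3, -0.0]
grip_width: 0.536
grasp_force: 61.3
```

Request:
play_rows([
  {"dx": 0, "dy": 0, "dz": -0.012, "wx": 0, "wy": 0, "wz": 0.12, "hand": 0},
  {"dx": 0, "dy": 0, "dz": -0.012, "wx": 0, "wy": 0, "wz": 0.12, "hand": 0},
  {"dx": 0, "dy": 0, "dz": -0.012, "wx": 0, "wy": 0, "wz": 0.12, "hand": 0},
  {"dx": 0, "dy": 0, "dz": -0.02, "wx": 0, "wy": 0, "wz": 0, "hand": 0},
  {"dx": 0, "dy": 0, "dz": -0.05, "wx": 0, "wy": 0, "wz": 0, "hand": 0},
])

```text
time_s: 8.27
tcp_pos: [0.4862, 0.3128, 0.19]
ee_rot: [-180.0, -0.4, -37.3]
force: [13.6, -8.1, -8.6]
grip_width: 0.531
grasp_force: 62.6
```

```bash
python3 -c "
from bench import monitor
s=monitor.read_state();print(s['force'],s['moment'],s['ee_rot'],s['tcp_pos'],s['joint_pos'])"
```

```text
[13.6458895  -8.13421535 -8.61418798] [-1.28517005 -2.18691287  0.04002476] [-179.97498731   -0.40740358  -37.27245583] [0.48616258 0.31278842 0.18995178] [ 25.34334204  27.89454202  83.85327403  -0.3776376   68.04301563
 152.75627269]
```

Request:
play_rows([
  {"dx": 0.13, "dy": 0, "dz": 0, "wx": 0, "wy": 0, "wz": 0.06, "hand": 0},
  {"dx": 0, "dy": 0, "dz": -0.05, "wx": 0, "wy": 0, "wz": 0, "hand": 0},
  {"dx": 0, "dy": 0, "dz": -0.1, "wx": 0, "wy": 0, "wz": 0, "hand": 0},
], grip_force=80)

```text
time_s: 8.52
tcp_pos: [0.4863, 0.3122, 0.1943]
ee_rot: [179.9, -0.0, -39.8]
force: [3.5, -0.9, -1.9]
grip_width: 0.53
grasp_force: 82.0
```

Lifting freely now.

Request:
play_rows([
  {"dx": 0, "dy": 0, "dz": -0.3, "wx": 0, "wy": 0, "wz": 0, "hand": 0},
  {"dx": 0, "dy": 0, "dz": -0.6, "wx": 0, "wy": 0, "wz": 0, "hand": 0},
  {"dx": 0, "dy": 0, "dz": -0.6, "wx": 0, "wy": 0, "wz": 0, "hand": 0},
  {"dx": 0, "dy": 0, "dz": -0.6, "wx": 0, "wy": 0, "wz": 0, "hand": 0},
  {"dx": 0, "dy": 0, "dz": -0.5, "wx": 0, "wy": 0, "wz": 0, "hand": 0},
])

```text
time_s: 8.93
tcp_pos: [0.4854, 0.3135, 0.2752]
ee_rot: [-179.9, 0.0, -39.8]
force: [-0.4, -0.4, 0.2]
grip_width: 0.533
grasp_force: 82.2
```

Request:
play_rows([
  {"dx": 0, "dy": 0, "dz": 0, "wx": 0, "wy": 0, "wz": 0, "hand": 0},
  {"dx": 0, "dy": 0, "dz": 0, "wx": 0, "wy": 0, "wz": 0, "hand": 0},
  {"dx": 0, "dy": 0, "dz": 0, "wx": 0, "wy": 0, "wz": 0, "hand": 0},
])

```text
time_s: 9.18
tcp_pos: [0.4852, 0.313, 0.2722]
ee_rot: [179.9, 0.0, -39.8]
force: [0.1, -0.4, -0.3]
grip_width: 0.531
grasp_force: 82.2
```

```bash
python3 - <<'E'
from bench import viewer
import cv2
p,d=viewer.read_camera("scene")
cv2.imwrite("pics/s2.png",cv2.resize(p[100:330,140:400,::-1],None,fx=2.3,fy=2.3))
E
```

```text
(no output)
```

View pics/s2.png

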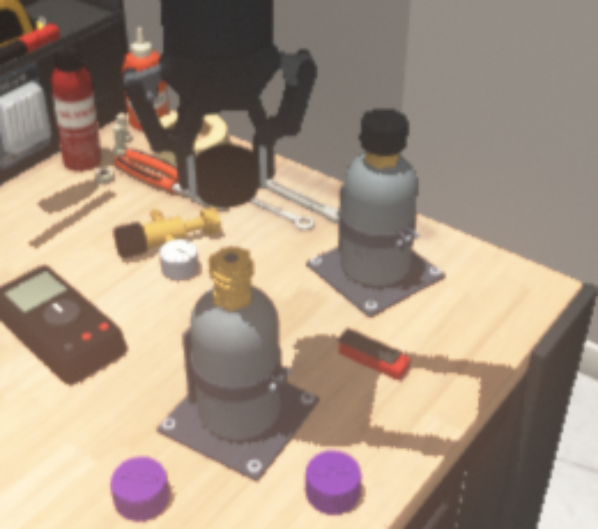

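The cap (crop pixel 225,175) hangs upright in the fingers, well above the bare brass neck (232,265). The right bottle is still capped, and the other things are where they were.

```bash
python3 -c "
from bench import order
print(order.sign_off())"
```

```text
the job is handed in; nothing more can be done
None
```

The left bottle's cap came off clockwise (left-hand thread, so fuel gas) and is held upright about 8 cm above the bare neck; the right bottle is still capped, nothing else was pushed about, and the job is handed in (no verdict returned).

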